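# Free and wedge up the analyser's sample carousel

## Task

Slide the carousel module's red transport lock grip all the way to its end stop, so that the yellow tongue clears the wedge bay. Then grip the orange levelling wedge and push it flat along the bench, thin end first, under the carousel's steel lift bar until the carousel just lifts off its rests, by about 5 mm (black line on the ramp at the bar), and finish still gripping the wedge there. Do not touch the carousel with the robot, and leave bottle, mouse and tip box in place.

Things in the scene. Friction and masses are not known exactly. Their poses are not given: they have to be found in the camera images.
- module: Fixed grey base, 220 x 250 mm. Origin on the bench under its centre, z up. Side rails 17 mm high at |x| 68 to 108 mm; between them the open wedge bay (bare bench), entered from the +y side towards -y. Hinge block 42 mm high at y -125 to -95, white post 124 mm high at (85, -112). Lock track 12 mm high at y 109 to 135, x -135 to -35, and an end stop 22 mm high at x -133: both clear of the bay.
- carousel: White plate 216 x 195 x 10 mm, top 28 mm above the bench, with a round rack of brown capped tubes (tops 74 mm above the bench, within 80 mm of module x 0, y -5 mm). About 0.8 kg; hinged at its -y edge about the module's x axis, its +y edge swings up and falls back freely (about 4 N at the lift bar). Origin mid hinge line: module y -90 mm, 23 mm above the bench.
- lift_bar (a point): Lowest point, at mid-length, of the carousel's round steel lift bar (10 mm diameter, 70 mm long, along the module's x) at its free +y edge: module x 0, y 106 mm, and at rest 12 mm above the bench (world z 0.012). Its height above 12 mm is the lift.
- lock (a joint): Travel of the transport lock in m along the module's -x: 0 locked (yellow tongue across the bay, 16 mm out from the lift bar, 5 to 23 mm above the bench), 0.06 end stop (bay free from x = -35 mm up). About 2 N of friction; it stays where it is left. Starts at 0 to 0.012.
- lock_grip (a point): On the red lock grip, 12 mm below its top: a block 16 mm long in module x, 24 mm in y, 24 to 64 mm above the bench, on a dark carriage 30 x 22 mm. Module x = -50 mm - travel, y = 122 mm, 52 mm above the bench. Pinch it across module x from above, or push it.
- wedge: Loose orange levelling wedge, 130 mm long (x), 34 mm wide (y), about 90 g. Origin at the middle of its underside. Tip at x +65 mm, 5 mm high; the ramp rises at 12 degrees (0.2126 mm per mm) to 23 mm high at x -20. Black line across the ramp at x +8.6, 17 mm high: with it at the lift bar the lift is 5 mm. First touch with the tip 33 mm past the bar. Starts with the tip towards the module's side.
- wedge_grip (a point): Middle of the wedge's upright grip fin: wedge x -40 mm, y 0, 38 mm above its underside. The fin is 40 mm long (x), 24 mm wide (y), top 58 mm above the underside, on a foot 10 mm high and 34 mm wide. Pinch across the wedge's y from above.
- reagent: Bystander: white reagent bottle with blue cap, 58 mm diameter, 105 mm high; origin under its centre.
- mouse: Bystander: cream-yellow computer mouse, 100 x 58 x 30 mm; origin under its centre.
- tip_box: Bystander: blue pipette-tip box, 120 x 80 x 56 mm; origin under its centre.

How it is judged:
By the outcome, as a careful person would: the job done as asked, in the order asked, and still so for the second after the job is handed in, while the arm keeps its last pose, push and grip.
It also fails if it takes over 48 s, if anything falls off the work surface, if the arm or the gripper's body presses on something with over 40 N, if the wrist force passes 120 N, or if a joint passes its speed limit or range.

## Robot

A 7-joint arm with a two-finger parallel gripper is mounted at the origin on the work surface. World frame = base frame: x ahead of the robot, y to its left, z up, the work surface at z = 0. Lengths are in m, angles in rad, forces in N, time in s.
With the tool pointing down it reaches from about 0.4 to 0.85 m from the base axis. Payload 4.5 kg.
Tool frame: the origin (TCP) lies midway between the tips of the shut fingers; the grasp point (between the pads) lies r.grip_point_offset behind it (r.grip_point_offset is the distance from the TCP to the grasp point, in m); z points along the fingers, y is the line along which they close (so a half turn about z gives the same grasp; the last joint's range is limited). The gripper opens to 88 mm and grips with 3 to 60 N. Pads are 18 mm wide; open, the fingers measure 123 mm over their backs; the gripper's body (75 mm by 187 mm) begins 45 mm behind the grasp point.
Start: joints at [1.284, 0.689, -0.195, 1.565, 0.157, 0.902, -0.215], TCP at [0.197, -0.593, 0.239] pointing down, gripper open.
Joint ranges: [-3.01, 3.01], [-0.46, 2.08], [-1.47, 1.51], [0.13, 2.56], [-1, 4.14], [0.04, 2.09], [-2.66, 2.66]. Speed limits (rad/s): [2.57, 2.57, 3.14, 3.14, 3.14, 3.14, 3.14].

## Interface

Orientations are given as a unit quaternion [x, y, z, w].
In Python, from plant import r gives the robot as it stands.
- The arm moves only by the shell command python3 -m jog 'ROWS' [FORCE]. ROWS is JSON, a list of rows, each an object of numbers: "wx", "wy", "wz": the turn, a rotation vector about the world's x, y, z as a fraction of full scale; "dx", "dy", "dz": the shift along the world's x, y, z as a fraction of full scale; "hand": the closure, from 0 (fully open) to 1 (shut). In form: [{"wx": .., "wy": .., "wz": .., "dx": .., "dy": .., "dz": .., "hand": ..}, ...]. A call has 1 to 5 rows; each row shifts and turns the commanded pose from where the row before left it; what a row does not reach is not made up. Full scale, the value 1, is 0.25 m for a shift and 2 rad for a turn. A row lasts 1/12 s, in which the tool goes at most 41.7 mm and 7.16 degrees, less where a joint would pass 70% of its speed; a pose out of reach is approached as far as the arm can. A call with a number of a shift or a turn outside -1 to 1 is refused whole. A call with a gripper value outside its range is refused whole. The fingers move at their own pace and stop on an object; FORCE is the grip in N (left out, the last holds). Time passes only in rows, so rows that do not move let the fingers close. It gives the time, the measured TCP pose, the force, the opening and the grip force at its end, in the units of the state.
- r.get_state(): the state, without advancing time (a new reading comes with each control period).
- r.snapshot(name): name is "scene" or "top" or "wrist"; returns the picture (480x640x3 uint8, red, green, blue); there is no depth.
- r.camera_info(name): a dict with "mtx" (3x3 intrinsics, pixels), "R" (3x3) and "t" (3): a world point X has camera coordinates R X + t. Camera axes: x right, y down, z forward; pixel columns grow to the right and rows downward; lengths in m; the calibration is good to about 2 mm. A picture is of the moment at which its call begins: read the wrist's pose just before it. camera_info takes no time and is no camera call; for the wrist camera it gives the pose at the moment of the call.
- r.finish_job(): hands the job in; it is judged then, once.
Trained networks look in the newest picture that a camera, given by its name, has taken for a name from the list of things; names that differ only in an ending like _2 or _b are one class to them, and where a whole thing is asked for, a point or a joint stands for the part that bears it (a point fixed in the world has none). Each returns a list of dicts, best first, with "p" (0 to 1); they miss things now and then, are a little off and sometimes report something else, mostly with a low value. They report only what shows in the picture. A call takes as long as a camera call.
- r.search_frame(camera, query): "bbox" ([left, top, right, bottom] in pixels, round what is visible of it).
- r.masks_of(camera, query): "region" (480x640 bool, what is visible of it) and "bbox" ([left, top, right, bottom] in pixels, round what is visible of it).
The state is a dict: "clock": time; "q": joint angles; "qd": joint speeds; "joint_torque": joint torques, N m; "tool_pos": TCP position; "eef_rot": TCP orientation; "contact_force": force on the tool from outside, world axes, zero at the start; "moment": the same for the moment, N m; "opening": opening from 0.0 (shut) to 1.0 (fully open); "finger_force": force on a finger pad.
Only numpy, scipy, OpenCV 4.12 (cv2) and the standard library are available. Lean on these libraries where they do the work, as an engineer would, in place of code of your own. Each camera call takes 0.05 s, during which the arm holds its last target. There are 200 camera calls.

## Working session

There is one attempt and no reset: what is moved stays moved. The work goes in short steps, Python scripts to look and compute and a shell command to move; the robot and the scene stay as the last step left them, time stands still between calls to the robot, and variables do not carry over. Pictures are saved under pics/ and viewed, at most 10 in all, crops included, and the job is handed in when it is done.

```bash
mkdir -p pics; ls
cat > h.py <<'E'
import numpy as np,cv2
from plant import r
def snap(n,f):
    im=r.snapshot(n); cv2.imwrite('pics/'+f,im[:,:,::-1]); return im
def ray(n,u,v,z,ci=None):
    c=ci or r.camera_info(n); K,R,t=map(np.array,(c['mtx'],c['R'],c['t']))
    C=-R.T@t; d=R.T@np.linalg.solve(K,[u,v,1.]); return C+d*(z-C[2])/d[2]
def proj(n,X,ci=None):
    c=ci or r.camera_info(n); K,R,t=map(np.array,(c['mtx'],c['R'],c['t']))
    p=K@(R@np.array(X)+t); return p[:2]/p[2]
E
python3 - <<'E'
from h import *
np.set_printoptions(precision=4,suppress=True)
s=r.get_state(); print({k:np.round(v,3) for k,v in s.items()}, r.grip_point_offset)
for n in('top','scene'):
    snap(n,n+'0.png'); c=r.camera_info(n); print(n,-np.array(c['R']).T@c['t'],np.array(c['R'])[2])
    for q in('module','carousel','lock_grip','wedge','wedge_grip','reagent','mouse','tip_box','lift_bar'):
        o=r.search_frame(n,q)
        print(q,[(np.round(d['bbox']).tolist(),round(d['p'],2)) for d in o[:2]])
E
```

```text
pics
{'clock': np.float64(0.0), 'q': array([ 1.284,  0.69 , -0.194,  1.566,  0.157,  0.903, -0.215]), 'qd': array([ 0.002,  0.   , -0.001,  0.001, -0.   , -0.001,  0.001]), 'joint_torque': array([  0.   , -52.756,  -1.267, -15.343,  -0.053,   0.007,   0.   ]), 'tool_pos': array([ 0.197, -0.593,  0.238]), 'eef_rot': array([ 0.987,  0.16 , -0.   , -0.001]), 'contact_force': array([ 0.304, -0.388,  0.811]), 'moment': array([ 0.022,  0.024, -0.013]), 'finger_force': np.float64(0.0), 'opening': np.float64(1.002)} 0.0187
top [ 0.4218 -0.0114  1.1841] [ 0.1225  0.0157 -0.9923]
module [([338.0, 165.0, 463.0, 270.0], 0.84)]
carousel [([349.0, 164.0, 438.0, 260.0], 0.97)]
lock_grip [([340.0, 217.0, 349.0, 245.0], 0.56), ([194.0, 237.0, 232.0, 292.0], 0.29)]
wedge [([193.0, 235.0, 229.0, 292.0], 0.62)]
wedge_grip [([196.0, 237.0, 231.0, 291.0], 0.88)]
reagent [([476.0, 269.0, 511.0, 297.0], 0.68)]
mouse []
tip_box [([475.0, 187.0, 530.0, 248.0], 0.87), ([196.0, 237.0, 231.0, 294.0], 0.7)]
lift_bar [([346.0, 166.0, 442.0, 262.0], 0.58)]
scene [1.1442 0.4103 1.237 ] [-0.4337 -0.294  -0.8517]
module [([188.0, 177.0, 317.0, 279.0], 0.91)]
carousel [([202.0, 191.0, 302.0, 273.0], 0.63)]
lock_grip [([280.0, 229.0, 302.0, 262.0], 0.54)]
wedge [([376.0, 263.0, 419.0, 297.0], 0.85)]
wedge_grip [([375.0, 266.0, 421.0, 298.0], 0.94), ([279.0, 228.0, 304.0, 259.0], 0.21)]
reagent [([222.0, 137.0, 241.0, 171.0], 0.73)]
mouse [([439.0, 319.0, 474.0, 364.0], 0.84), ([377.0, 265.0, 420.0, 300.0], 0.37)]
tip_box [([170.0, 163.0, 214.0, 207.0], 0.79)]
lift_bar [([202.0, 192.0, 297.0, 277.0], 0.56)]
```

Run:
```python
import cv2
a=cv2.imread('pics/top0.png'); cv2.imwrite('pics/topc.png',cv2.resize(a[140:330,170:540][:, :266],None,fx=3,fy=3,interpolation=cv2.INTER_CUBIC))
b=cv2.imread('pics/scene0.png'); cv2.imwrite('pics/scc.png',cv2.resize(b[150:350,180:446],None,fx=3,fy=3,interpolation=cv2.INTER_CUBIC))
b=cv2.resize(a[150:300,320:470],None,fx=4,fy=4,interpolation=cv2.INTER_CUBIC);cv2.imwrite('pics/mod.png',b)
```

```text
(no output)
```

View pics/topc.png

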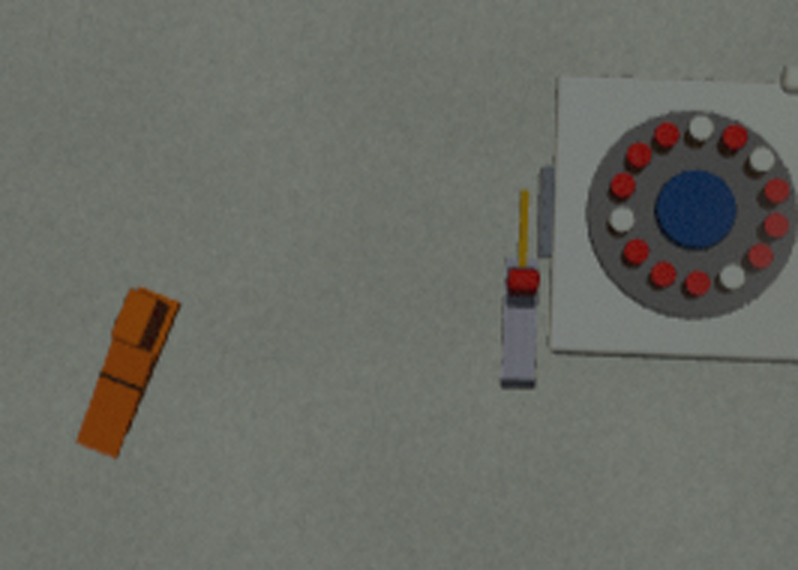

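View pics/scc.png

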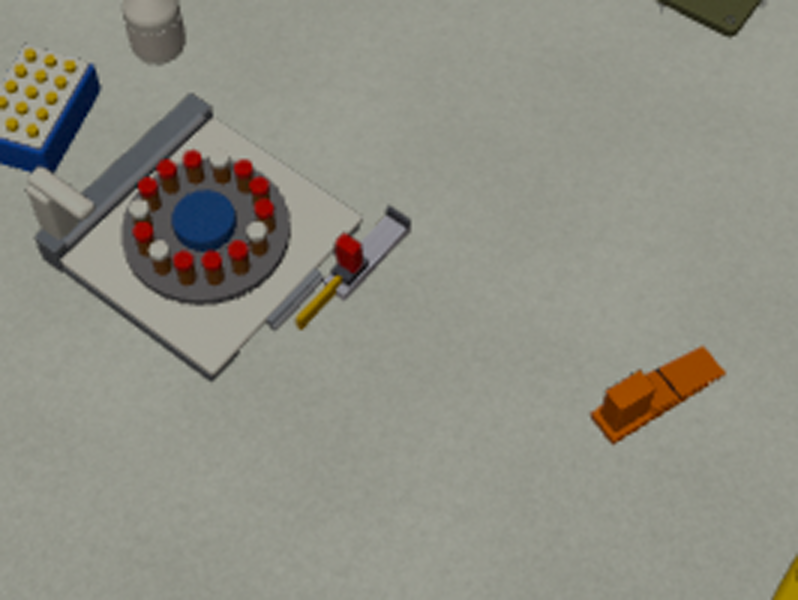

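```bash
cat > fit.py <<'E'
from h import *
from scipy.optimize import least_squares
np.set_printoptions(precision=4,suppress=True)
T=lambda u,v:('top',170+u/3,140+v/3); S=lambda u,v:('scene',180+u/3,150+v/3)
CI={n:r.camera_info(n) for n in('top','scene')}
def fit(pts,x0):
    def f(p):
        c,s=np.cos(p[2]),np.sin(p[2]); e=[]
        for (n,u,v),X in pts:
            W=[p[0]+c*X[0]-s*X[1],p[1]+s*X[0]+c*X[1],X[2]]
            e+=list(proj(n,W,CI[n])-[u,v])
        return np.array(e)
    b=None
    for a in np.arange(-3,3.2,.75):
        o=least_squares(f,[*x0,a],loss='soft_l1')
        if b is None or o.cost<b.cost:b=o
    print(b.x,'deg',np.degrees(b.x[2])); print(f(b.x).reshape(-1,2).round(1).tolist()); return b.x
if __name__=='__main__':
    mm=lambda *a:np.array(a)/1000
    m=fit([(T(546,168),mm(35,106,17)),(T(546,257),mm(-35,106,17)),(T(502,379),mm(-131,135,22)),
       (S(272,325),mm(35,106,17)),(S(322,275),mm(-35,106,17)),(S(388,208),mm(-135,109,22)),(S(410,220),mm(-135,135,22)),
       (T(697,210),mm(0,-5,74))],ray('top',400,212,0)[:2])
    w=fit([(T(78,440),mm(65,-17,5)),(T(117,458),mm(65,17,5)),(T(101,374),mm(8.6,-17,17)),(T(143,389),mm(8.6,17,17)),(T(180,302),mm(-65,17,10)),
       (S(704,347),mm(65,17,5)),(S(725,373),mm(65,-17,5)),(S(592,415),mm(-65,17,10)),(S(613,441),mm(-65,-17,0))],ray('top',212,264,0)[:2])
    w2=fit([(a,b*[1,-1,1]) for a,b in [(T(78,440),mm(65,-17,5)),(T(117,458),mm(65,17,5)),(T(101,374),mm(8.6,-17,17)),(T(143,389),mm(8.6,17,17)),(T(180,302),mm(-65,17,10)),
       (S(704,347),mm(65,17,5)),(S(725,373),mm(65,-17,5)),(S(592,415),mm(-65,17,10)),(S(613,441),mm(-65,-17,0))]],ray('top',212,264,0)[:2])
    def pt(p,x,y): c,s=np.cos(p[2]),np.sin(p[2]); return np.array([p[0]+c*x-s*y,p[1]+s*x+c*y])
    g=np.mean([ray('top',*T(523,279)[1:],.064)[:2],ray('scene',*S(350,241)[1:],.064)[:2]],0)
    print('red grip top',ray('top',*T(523,279)[1:],.064),ray('scene',*S(350,241)[1:],.064),'expected',pt(m,-.05,.122),pt(m,-.062,.122),'end',pt(m,-.11,.122))
    print('wedge grip',pt(w,-.04,0),pt(w2,-.04,0),'entry',pt(m,0,.26),'final',pt(m,0,.1546))
    for n,u,v in(('reagent',493,283),('tip',502,217)):print(n,ray('top',u,v,.05))
    print('mouse',ray('scene',456,342,.02))
    from scipy.spatial.transform import Rotation as Ro
    print(Ro.from_quat(r.get_state()['eef_rot']).as_matrix())
E
python3 fit.py
```

```text
[ 0.6215 -0.1829 -0.0699] deg -4.006904204663164
[[0.1, -0.2], [-1.3, -0.2], [-1.1, -0.2], [-0.2, -0.4], [-0.5, -0.6], [0.6, -1.5], [0.3, -0.8], [0.8, -1.5]]
[ 0.5122  0.2472 -3.5303] deg -202.27034557522447
[[-0.9, 0.6], [-0.4, -0.1], [-0.3, -0.5], [-0.7, -0.2], [-0.3, -0.5], [-0.7, -1.6], [0.0, -1.1], [-0.7, -2.2], [-0.6, 0.4]]
[ 0.5108  0.2465 -3.9613] deg -226.96740952066057
[[1.4, 2.5], [-21.5, -14.1], [10.5, 7.2], [-13.5, -8.4], [-1.9, -1.2], [9.2, 16.3], [-0.9, -3.3], [0.2, -1.0], [-9.7, -19.1]]
red grip top [ 0.5706 -0.0576  0.064 ] [ 0.5718 -0.0545  0.064 ] expected [ 0.5801 -0.0577] [ 0.5681 -0.0569] end [ 0.5203 -0.0535]
wedge grip [0.5492 0.2321] [0.5381 0.2172] entry [0.6396 0.0765] final [ 0.6323 -0.0287]
reagent [ 0.4551 -0.3829  0.05  ]
tip [ 0.6018 -0.4115  0.05  ]
mouse [0.5893 0.4541 0.02  ]
[[ 0.949   0.3154  0.    ]
 [ 0.3154 -0.949  -0.    ]
 [ 0.      0.     -1.    ]]
```

```bash
for i in 1 2 3 4; do python3 -m jog '[{"wz":0.0295,"dx":0.075,"dy":0.107,"hand":0},{"wz":0.0295,"dx":0.075,"dy":0.107,"hand":0},{"wz":0.0295,"dx":0.075,"dy":0.107,"hand":0},{"wz":0.0295,"dx":0.075,"dy":0.107,"hand":0},{"wz":0.0295,"dx":0.075,"dy":0.107,"hand":0}]' 30 | tail -c 400; done
cat >> h.py <<'E'
from scipy.spatial.transform import Rotation as Ro
def st():
    s=r.get_state(); M=Ro.from_quat(s['eef_rot']).as_matrix()
    print('t %.2f'%s['clock'],'tcp',np.round(s['tool_pos'],4),'yang %.2f'%np.degrees(np.arctan2(M[1,1],M[0,1])),'zax',np.round(M[:,2],3),'F',np.round(s['contact_force'],1),'open %.3f'%s['opening'],'ff %.1f'%s['finger_force'],'q',np.round(s['q'],2))
    return s
E
python3 - <<'E'
from h import *
st(); a=snap('wrist','w1.png'); c=r.camera_info('wrist')
import pickle;pickle.dump(c,open('w1.pkl','wb'))
print([(o['bbox'],o['p']) for o in r.search_frame('wrist','lock_grip')])
for X in([.571,-.057,.064],[.5203,-.0535,.052]):print(proj('wrist',X,c))
E
```

```text
t 1.00 tcp [ 0.1971 -0.5931  0.2387] yang -71.62 zax [ 0. -0. -1.] F [ 1.2 -0.1 -0.2] open 0.999 ff 0.0 q [ 1.28  0.69 -0.19  1.57  0.16  0.9  -0.22]
[]
[-549.51991419 -924.06352952]
[-467.25121058 -685.41618876]invalid input
invalid input
invalid input
invalid input
```

View pics/w1.png

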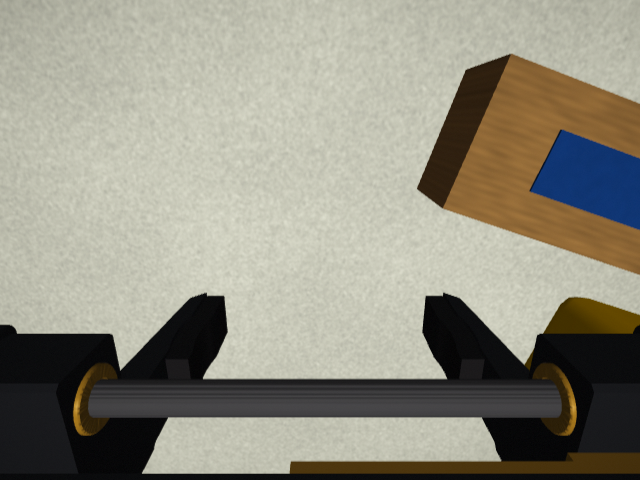

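The wrist picture shows the arm still at its start: only bench, the open fingers, and a wooden box at about (540,140). The move was refused because the rows need all seven keys.

```bash
for i in 1 2 3 4; do python3 -m jog '[{"wx":0,"wy":0,"wz":0.0295,"dx":0.075,"dy":0.107,"dz":0,"hand":0},{"wx":0,"wy":0,"wz":0.0295,"dx":0.075,"dy":0.107,"dz":0,"hand":0},{"wx":0,"wy":0,"wz":0.0295,"dx":0.075,"dy":0.107,"dz":0,"hand":0},{"wx":0,"wy":0,"wz":0.0295,"dx":0.075,"dy":0.107,"dz":0,"hand":0},{"wx":0,"wy":0,"wz":0.0295,"dx":0.075,"dy":0.107,"dz":0,"hand":0}]' 30 | tail -c 300; done
python3 - <<'E'
from h import *
st(); a=snap('wrist','w2.png'); c=r.camera_info('wrist')
import pickle;pickle.dump(c,open('w2.pkl','wb'))
print([(o['bbox'],o['p']) for o in r.search_frame('wrist','lock_grip')])
for X in([.571,-.057,.064],[.5203,-.0535,.052]):print(proj('wrist',X,c))
E
```

```text
clock: 1.52
tool_pos: [0.2915, -0.4582, 0.2389]
eef_rot: [0.953, 0.304, 0.0, 0.0]
contact_force: [-0.0, 0.6, 0.4]
opening: 1.0
finger_force: 0.0
clock: 1.93
tool_pos: [0.3854, -0.3244, 0.239]
eef_rot: [0.897, 0.441, 0.0, 0.0]
contact_force: [1.0, 0.3, -0.9]
opening: 1.002
finger_force: 0.0
clock: 2.35
tool_pos: [0.4792, -0.1906, 0.2389]
eef_rot: [0.823, 0.568, 0.0, 0.0]
contact_force: [0.2, 0.4, -0.5]
opening: 1.003
finger_force: 0.0
clock: 2.77
tool_pos: [0.5729, -0.0568, 0.2389]
eef_rot: [0.73, 0.683, 0.0, 0.0]
contact_force: [0.0, -0.1, -0.8]
opening: 0.998
finger_force: 0.0
t 2.77 tcp [ 0.5729 -0.0568  0.2389] yang -3.85 zax [ 0. -0. -1.] F [ 0.  -0.1 -0.8] open 0.998 ff 0.0 q [ 0.3   0.65 -0.48  1.71  0.37  0.87 -0.41]
[([307.5, 195.5, 399.5, 230.3], 0.57)]
[316.61641009 227.34105009]
[262.33254327 223.21374721]
```

View pics/w2.png

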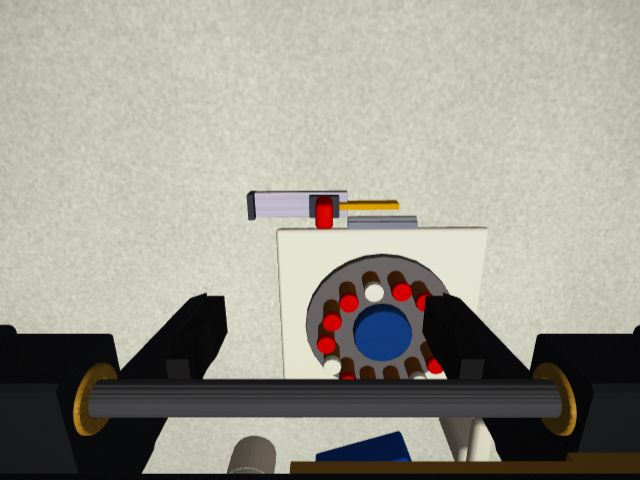

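The wrist picture shows the red grip at (324,212), the tongue reaching (399,205), the lift bar from (348,220) to (417,220) and the end stop at (251,205). I'll refit the pose with these points.

```bash
cat > fit2.py <<'E'
from fit import *
import pickle
CI['wrist']=pickle.load(open('w2.pkl','rb'))
mm=lambda *a:np.array(a)/1000
W=lambda u,v:('wrist',u,v)
A=[(T(546,168),mm(35,106,17)),(T(546,257),mm(-35,106,17)),(T(502,379),mm(-131,135,22)),
       (S(272,325),mm(35,106,17)),(S(322,275),mm(-35,106,17)),(S(388,208),mm(-135,109,22)),(S(410,220),mm(-135,135,22)),
       (T(697,210),mm(0,-5,74))]
B=[(W(417,219.5),mm(35,106,18)),(W(348,219.5),mm(-35,106,18)),(W(248,192),mm(-135,135,22)),(W(247,219),mm(-135,109,22))]
print('wrist');fit(B,[.62,-.18]);print('all');m=fit(A+B,[.62,-.18])
for z in(.024,.064):print(z,ray('wrist',324,{.024:202,.064:224}[z],z,CI['wrist']))
E
python3 fit2.py
python3 - <<'E'
import cv2,numpy as np
a=cv2.imread('pics/w2.png').astype(int)[185:240,300:345]
m=(a[:,:,2]>120)&(a[:,:,1]<60); ys,xs=np.nonzero(m)
for y in range(0,55,3): 
    x=np.nonzero(m[y])[0]; print(y+185,(x.min()+300,x.max()+300,a[y,24].tolist()) if len(x) else '')
E
```

```text
wrist
[ 0.6315 -0.1711 -0.0526] deg -3.0130611596084984
[[-1.0, -0.1], [-0.1, 0.1], [-0.2, 0.6], [2.5, -0.9]]
all
[ 0.6246 -0.1772 -0.0938] deg -5.372692465507862
[[-2.0, -2.5], [-4.1, -2.6], [-4.9, -3.0], [-0.1, 1.9], [0.1, 2.0], [1.9, 1.3], [1.4, 2.2], [-1.8, -2.8], [-3.7, 7.4], [-2.3, 4.9], [-1.0, 1.6], [0.6, 0.0]]
0.024 [ 0.5787 -0.0425  0.024 ]
0.064 [ 0.5778 -0.0543  0.064 ]
185 
188 
191 
194 
197 
200 
203 
206 (np.int64(317), np.int64(331), [0, 2, 193])
209 (np.int64(316), np.int64(332), [0, 4, 218])
212 (np.int64(316), np.int64(332), [0, 5, 217])
215 (np.int64(316), np.int64(332), [0, 5, 216])
218 (np.int64(316), np.int64(332), [0, 4, 215])
221 (np.int64(316), np.int64(332), [0, 1, 211])
224 (np.int64(316), np.int64(332), [0, 0, 209])
227 (np.int64(317), np.int64(331), [0, 0, 183])
230 
233 
236 
239
```

Run:
```python
from h import *
import pickle
c=pickle.load(open('w2.pkl','rb')); s=r.get_state(); M=Ro.from_quat(s['eef_rot']).as_matrix();p=np.array(s['tool_pos'])
print('cam',-np.array(c['R']).T@c['t'],'\n',np.array(c['R']),'\n',c['mtx'])
for y in(-.044,0,.044):
  for x in(-.009,.009): print(y,x,proj('wrist',p+M@[x,y,0],c),proj('wrist',p+M@[x,y,-.0187],c))
c2=r.camera_info('top');print(c2['mtx'])
```

```text
cam [0.58103875 0.03287084 0.38607216] 
 [[ 0.99848274 -0.0547202   0.00615742]
 [-0.0539547  -0.94985748  0.30799296]
 [-0.01100477 -0.30785788 -0.95136871]] 
 [[369.78854017   0.         324.46049252]
 [  0.         369.78854017 242.04666124]
 [  0.           0.           1.        ]]
-0.044 -0.009 [222.89046465 336.87403087] [211.00784305 362.4739986 ]
-0.044 0.009 [219.60078368 301.28681365] [206.85178225 323.52055031]
0 -0.009 [319.61923375 337.23464205] [319.15324583 362.84742967]
0 0.009 [319.68677662 301.69812909] [319.21092583 323.95545051]
0.044 -0.009 [416.14750064 337.59450574] [427.04808641 363.21999552]
0.044 0.009 [419.5581232  302.10856241] [431.29962542 324.38930392]
[[509.93262711   0.         315.5775456 ]
 [  0.         509.93262711 238.24504977]
 [  0.           0.           1.        ]]
```

```bash
sed -i "s/^W=.*/W=lambda u,v:('wrist',u-6,v+5.5)/; s/{.024:202,.064:224}\[z\]/229/; s/'wrist',324/'wrist',318/" fit2.py; sed -i "s#170+u/3,140+v/3#169.67+u/3,139.67+v/3#; s#180+u/3,150+v/3#179.67+u/3,149.67+v/3#" fit.py
cat >> fit2.py <<'E'
def pt(p,x,y): c,s=np.cos(p[2]),np.sin(p[2]); return np.array([p[0]+c*x-s*y,p[1]+s*x+c*y])
print('lock0',pt(m,-.05,.122),'end',pt(m,-.11,.122),'entry',pt(m,0,.26),'final',pt(m,0,.1546))
E
python3 fit2.py
```

```text
wrist
[ 0.6249 -0.1766 -0.0537] deg -3.078991172640733
[[-1.4, -0.1], [-0.2, 0.1], [-0.0, 0.8], [2.8, -1.0]]
all
[ 0.6228 -0.1792 -0.0688] deg -3.9434806046189936
[[-1.2, -0.3], [-2.5, -0.3], [-2.3, -0.3], [0.9, 0.9], [0.7, 0.7], [1.7, -0.3], [1.4, 0.4], [-0.6, -1.7], [-2.0, 3.0], [-0.6, 2.2], [0.1, 1.5], [2.5, -0.3]]
0.024 [ 0.5711 -0.07    0.024 ]
0.064 [ 0.5722 -0.0586  0.064 ]
lock0 [ 0.5813 -0.0541] end [ 0.5214 -0.05  ] entry [0.6406 0.0801] final [ 0.6334 -0.025 ]
```

```bash
python3 -m jog '[{"wx":0,"wy":0,"wz":0,"dx":0,"dy":0.002,"dz":-0.14,"hand":0},{"wx":0,"wy":0,"wz":0,"dx":0,"dy":0.002,"dz":-0.14,"hand":0},{"wx":0,"wy":0,"wz":0,"dx":0,"dy":0.002,"dz":-0.14,"hand":0},{"wx":0,"wy":0,"wz":0,"dx":0,"dy":0.002,"dz":-0.12,"hand":0},{"wx":0,"wy":0,"wz":0,"dx":0,"dy":0.002,"dz":-0.08,"hand":0}]'
python3 - <<'E'
from h import *
st(); snap('wrist','w3.png'); c=r.camera_info('wrist')
print([(o['bbox'],o['p']) for o in r.search_frame('wrist','lock_grip')], proj('wrist',[.572,-.056,.064],c)+[6,-5.5])
E
```

```text
clock: 3.28
tool_pos: [0.5703, -0.0565, 0.081]
eef_rot: [0.732, 0.682, -0.002, -0.001]
contact_force: [0.2, 0.7, 0.6]
opening: 1.001
finger_force: 0.0
t 3.28 tcp [ 0.5703 -0.0565  0.081 ] yang -4.06 zax [-0.004 -0.001 -1.   ] F [0.2 0.7 0.6] open 1.001 ff 0.0 q [ 0.21  0.87 -0.34  1.83  0.52  0.53 -0.54]
[([302.5, 244.8, 456.5, 318.7], 0.74)] [336.6810077  293.01691188]
```

View pics/w3.png

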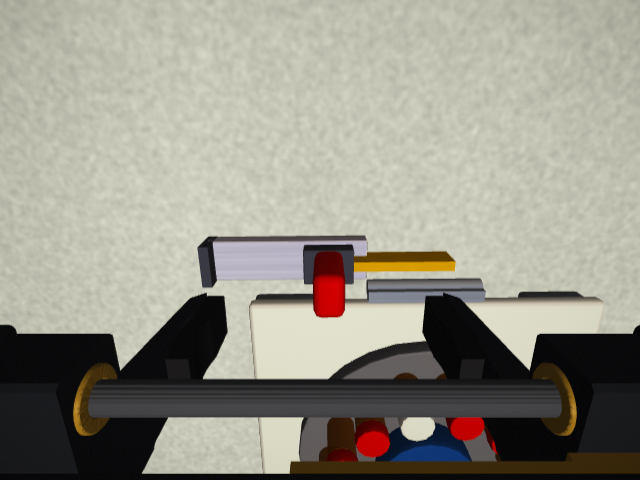

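The red grip's top is at about (329,300), centred between the fingertips at (225,300) and (426,300). I'll go down and pinch it.

```bash
python3 -m jog '[{"wx":0,"wy":0,"wz":0,"dx":0.005,"dy":0.004,"dz":-0.08,"hand":0},{"wx":0,"wy":0,"wz":0,"dx":0.003,"dy":0,"dz":-0.07,"hand":0},{"wx":0,"wy":0,"wz":0,"dx":0,"dy":0,"dz":-0.038,"hand":0},{"wx":0,"wy":0,"wz":0,"dx":0,"dy":0,"dz":0,"hand":1},{"wx":0,"wy":0,"wz":0,"dx":0,"dy":0,"dz":0,"hand":1}]' 25
python3 -m jog '[{"wx":0,"wy":0,"wz":0,"dx":0,"dy":0,"dz":0,"hand":1},{"wx":0,"wy":0,"wz":0,"dx":0,"dy":0,"dz":0,"hand":1},{"wx":0,"wy":0,"wz":0,"dx":0,"dy":0,"dz":0,"hand":1},{"wx":0,"wy":0,"wz":0,"dx":0,"dy":0,"dz":0,"hand":1},{"wx":0,"wy":0,"wz":0,"dx":0,"dy":0,"dz":0,"hand":1}]'
python3 -m jog '[{"wx":0,"wy":0,"wz":0,"dx":0,"dy":0,"dz":0,"hand":1},{"wx":0,"wy":0,"wz":0,"dx":0,"dy":0,"dz":0,"hand":1},{"wx":0,"wy":0,"wz":0,"dx":0,"dy":0,"dz":0,"hand":1},{"wx":0,"wy":0,"wz":0,"dx":0,"dy":0,"dz":0,"hand":1},{"wx":0,"wy":0,"wz":0,"dx":0,"dy":0,"dz":0,"hand":1}]'
```

```text
clock: 3.8
tool_pos: [0.5745, -0.0549, 0.0376]
eef_rot: [0.732, 0.682, 0.0, 0.0]
contact_force: [-0.0, 0.1, -0.5]
opening: 0.871
finger_force: 0.0
clock: 4.22
tool_pos: [0.5743, -0.0547, 0.0372]
eef_rot: [0.731, 0.682, 0.0, 0.0]
contact_force: [-0.4, 0.2, -0.1]
opening: 0.494
finger_force: 0.0
clock: 4.63
tool_pos: [0.5737, -0.0546, 0.0367]
eef_rot: [0.731, 0.682, -0.0, -0.0]
contact_force: [-0.6, -0.3, 1.2]
opening: 0.18
finger_force: 25.0
```

```bash
python3 -m jog '[{"wx":0,"wy":0,"wz":0,"dx":-0.04,"dy":0.003,"dz":0,"hand":1},{"wx":0,"wy":0,"wz":0,"dx":-0.04,"dy":0.003,"dz":0,"hand":1},{"wx":0,"wy":0,"wz":0,"dx":-0.04,"dy":0.003,"dz":0,"hand":1},{"wx":0,"wy":0,"wz":0,"dx":-0.04,"dy":0.003,"dz":0,"hand":1},{"wx":0,"wy":0,"wz":0,"dx":-0.02,"dy":0.0015,"dz":0,"hand":1}]'
python3 -m jog '[{"wx":0,"wy":0,"wz":0,"dx":-0.012,"dy":0.001,"dz":0,"hand":1},{"wx":0,"wy":0,"wz":0,"dx":-0.012,"dy":0.001,"dz":0,"hand":1},{"wx":0,"wy":0,"wz":0,"dx":0,"dy":0,"dz":0,"hand":1}]'
```

```text
clock: 5.05
tool_pos: [0.5287, -0.0519, 0.0367]
eef_rot: [0.731, 0.682, -0.0, 0.0]
contact_force: [2.2, -3.2, -5.0]
opening: 0.18
finger_force: 25.0
clock: 5.3
tool_pos: [0.5228, -0.0515, 0.0367]
eef_rot: [0.732, 0.682, -0.001, 0.0]
contact_force: [0.3, -3.0, -1.5]
opening: 0.178
finger_force: 25.0
```

```bash
python3 -m jog '[{"wx":0,"wy":0,"wz":0,"dx":-0.012,"dy":0.001,"dz":0,"hand":1},{"wx":0,"wy":0,"wz":0,"dx":-0.012,"dy":0.001,"dz":0,"hand":1},{"wx":0,"wy":0,"wz":0,"dx":0,"dy":0,"dz":0,"hand":1}]'
python3 -m jog '[{"wx":0,"wy":0,"wz":0,"dx":-0.012,"dy":0.001,"dz":0,"hand":1},{"wx":0,"wy":0,"wz":0,"dx":0,"dy":0,"dz":0,"hand":1},{"wx":0,"wy":0,"wz":0,"dx":0,"dy":0,"dz":0,"hand":1}]'
```

```text
clock: 5.55
tool_pos: [0.5214, -0.0514, 0.0367]
eef_rot: [0.732, 0.681, 0.003, 0.003]
contact_force: [8.5, -4.4, -10.2]
opening: 0.179
finger_force: 25.0
clock: 5.8
tool_pos: [0.5214, -0.0513, 0.0368]
eef_rot: [0.732, 0.681, 0.005, 0.004]
contact_force: [14.7, -6.8, -15.3]
opening: 0.179
finger_force: 25.1
```

```bash
python3 -m jog '[{"wx":0,"wy":0,"wz":0,"dx":0.02,"dy":-0.002,"dz":0,"hand":1},{"wx":0,"wy":0,"wz":0,"dx":0,"dy":0,"dz":0,"hand":0},{"wx":0,"wy":0,"wz":0,"dx":0,"dy":0,"dz":0,"hand":0},{"wx":0,"wy":0,"wz":0,"dx":0,"dy":0,"dz":0,"hand":0},{"wx":0,"wy":0,"wz":0,"dx":0,"dy":0,"dz":0,"hand":0}]'
python3 -m jog '[{"wx":0,"wy":0,"wz":0,"dx":0,"dy":0,"dz":0.05,"hand":0},{"wx":0,"wy":0,"wz":0,"dx":0,"dy":0,"dz":0.13,"hand":0},{"wx":0,"wy":0,"wz":0,"dx":0,"dy":0.02,"dz":0.14,"hand":0},{"wx":0,"wy":0,"wz":0,"dx":0,"dy":0.05,"dz":0.14,"hand":0},{"wx":0,"wy":0,"wz":0,"dx":0,"dy":0.05,"dz":0.14,"hand":0}]'
python3 - <<'E'
from h import *
import pickle
st(); snap('wrist','w4.png'); c=r.camera_info('wrist'); pickle.dump(c,open('w4.pkl','wb'))
print([(o['bbox'],o['p']) for o in r.search_frame('wrist','lock_grip')])
E
```

```text
clock: 6.22
tool_pos: [0.5183, -0.0497, 0.0368]
eef_rot: [0.731, 0.682, -0.0, -0.001]
contact_force: [-0.1, -0.5, -0.0]
opening: 0.459
finger_force: 0.0
clock: 6.63
tool_pos: [0.5179, -0.0203, 0.1882]
eef_rot: [0.732, 0.682, -0.0, -0.001]
contact_force: [0.5, 0.5, 0.4]
opening: 0.837
finger_force: 0.0
t 6.63 tcp [ 0.5179 -0.0203  0.1882] yang -4.04 zax [-0.001  0.    -1.   ] F [0.5 0.5 0.4] open 0.837 ff 0.0 q [ 0.22  0.65 -0.43  1.93  0.43  0.65 -0.55]
[([316.5, 241.3, 415.3, 289.4], 0.82)]
```

View pics/w4.png

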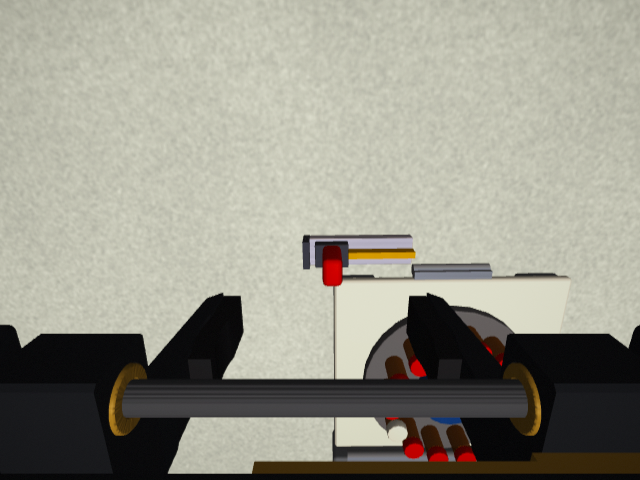

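The red grip at (332,268) now sits against the end stop. The tongue ends at (414,254), level with the bar's end, so the bay is clear. Next I'll go to the wedge, turning -108°.

```bash
for i in 1 2 3; do python3 -m jog '[{"wx":0,"wy":0,"wz":-0.0525,"dx":0.007,"dy":0.056,"dz":0.003,"hand":0},{"wx":0,"wy":0,"wz":-0.0525,"dx":0.007,"dy":0.056,"dz":0.003,"hand":0},{"wx":0,"wy":0,"wz":-0.0525,"dx":0.007,"dy":0.056,"dz":0.003,"hand":0},{"wx":0,"wy":0,"wz":-0.0525,"dx":0.007,"dy":0.056,"dz":0.003,"hand":0},{"wx":0,"wy":0,"wz":-0.0525,"dx":0.007,"dy":0.056,"dz":0.003,"hand":0}]'>/dev/null; done
python3 -m jog '[{"wx":0,"wy":0,"wz":-0.0525,"dx":0.007,"dy":0.056,"dz":0,"hand":0},{"wx":0,"wy":0,"wz":-0.0525,"dx":0.007,"dy":0.056,"dz":0,"hand":0},{"wx":0,"wy":0,"wz":-0.0525,"dx":0.007,"dy":0.056,"dz":0,"hand":0},{"wx":0,"wy":0,"wz":0,"dx":0,"dy":0,"dz":0,"hand":0}]'
python3 - <<'E'
from h import *
import pickle
st(); snap('wrist','w5.png'); c=r.camera_info('wrist'); pickle.dump(c,open('w5.pkl','wb'))
for q in('wedge','wedge_grip'):print([(o['bbox'],o['p']) for o in r.search_frame('wrist',q)])
for x,y,z in([.5492,.2321,.058],):print(proj('wrist',[x,y,z],c)+[6,-5.5])
E
```

```text
clock: 8.32
tool_pos: [0.5495, 0.2352, 0.1969]
eef_rot: [0.981, -0.192, -0.001, -0.0]
contact_force: [0.8, 0.4, -0.4]
opening: 0.997
finger_force: 0.0
t 8.32 tcp [0.5495 0.2352 0.1969] yang -112.17 zax [-0.001  0.001 -1.   ] F [ 0.8  0.4 -0.4] open 0.997 ff 0.0 q [-0.58  0.71  0.17  1.71 -0.16  0.74 -2.29]
[([311.7, 183.8, 348.1, 307.0], 0.82)]
[([307.9, 181.8, 348.4, 307.0], 0.75)]
[331.58460371 221.86861025]
```

View pics/w5.png

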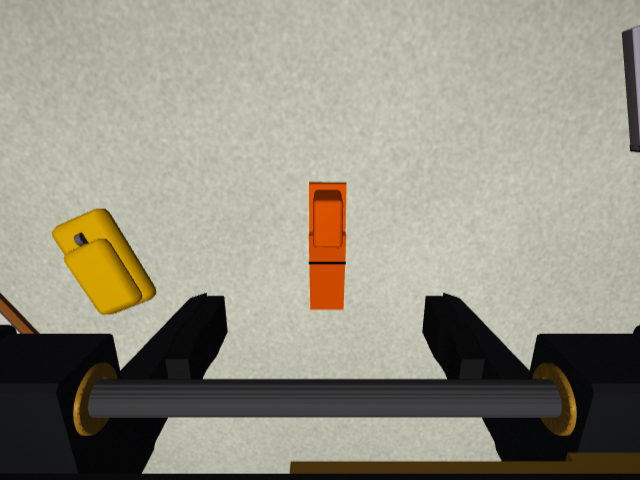

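The fin's top is at (328,222), midway between the fingers, and the wedge's axis is upright in the picture, so it is aligned. I'll descend and grip.

```bash
python3 -m jog '[{"wx":0,"wy":0,"wz":0,"dx":0.002,"dy":0,"dz":-0.14,"hand":0},{"wx":0,"wy":0,"wz":0,"dx":0.001,"dy":0,"dz":-0.14,"hand":0},{"wx":0,"wy":0,"wz":0,"dx":0,"dy":0,"dz":-0.14,"hand":0},{"wx":0,"wy":0,"wz":0,"dx":0,"dy":0,"dz":-0.14,"hand":0.3},{"wx":0,"wy":0,"wz":0,"dx":0,"dy":0,"dz":-0.1,"hand":0.3}]' 30
python3 -m jog '[{"wx":0,"wy":0,"wz":0,"dx":0,"dy":0,"dz":-0.05,"hand":1},{"wx":0,"wy":0,"wz":0,"dx":0,"dy":0,"dz":0,"hand":1},{"wx":0,"wy":0,"wz":0,"dx":0,"dy":0,"dz":0,"hand":1},{"wx":0,"wy":0,"wz":0,"dx":0,"dy":0,"dz":0,"hand":1},{"wx":0,"wy":0,"wz":0,"dx":0,"dy":0,"dz":0,"hand":1}]'
python3 -m jog '[{"wx":0,"wy":0,"wz":0,"dx":0,"dy":0,"dz":0,"hand":1},{"wx":0,"wy":0,"wz":0,"dx":0,"dy":0,"dz":0,"hand":1},{"wx":0,"wy":0,"wz":0,"dx":0,"dy":0,"dz":0,"hand":1},{"wx":0,"wy":0,"wz":0,"dx":0,"dy":0,"dz":0,"hand":1},{"wx":0,"wy":0,"wz":0,"dx":0,"dy":0,"dz":0,"hand":1}]'
```

```text
clock: 8.88
tool_pos: [0.5501, 0.229, 0.0303]
eef_rot: [0.981, -0.193, -0.001, 0.001]
contact_force: [-0.4, -0.1, 0.4]
opening: 0.872
finger_force: 0.0
clock: 9.3
tool_pos: [0.5527, 0.2317, 0.0224]
eef_rot: [0.981, -0.193, 0.001, -0.001]
contact_force: [-0.2, -0.2, 0.9]
opening: 0.494
finger_force: 0.0
clock: 9.72
tool_pos: [0.5518, 0.2318, 0.0213]
eef_rot: [0.981, -0.193, 0.0, -0.0]
contact_force: [-0.2, 0.5, 6.7]
opening: 0.269
finger_force: 30.0
```

```bash
python3 -m jog '[{"wx":0,"wy":0,"wz":0,"dx":0,"dy":0,"dz":0.05,"hand":1},{"wx":0,"wy":0,"wz":0,"dx":0,"dy":0,"dz":0.08,"hand":1},{"wx":0,"wy":0,"wz":0,"dx":0,"dy":0,"dz":0.05,"hand":1}]'
for i in 1 2 3; do python3 -m jog '[{"wx":0,"wy":0,"wz":0.0525,"dx":0.02,"dy":-0.029,"dz":0,"hand":1},{"wx":0,"wy":0,"wz":0.0525,"dx":0.02,"dy":-0.029,"dz":0,"hand":1},{"wx":0,"wy":0,"wz":0.0525,"dx":0.02,"dy":-0.029,"dz":0,"hand":1},{"wx":0,"wy":0,"wz":0.0525,"dx":0.02,"dy":-0.029,"dz":0,"hand":1},{"wx":0,"wy":0,"wz":0.0525,"dx":0.02,"dy":-0.029,"dz":0,"hand":1}]'>/dev/null; done
python3 -m jog '[{"wx":0,"wy":0,"wz":0.0525,"dx":0.02,"dy":-0.029,"dz":0,"hand":1},{"wx":0,"wy":0,"wz":0.0525,"dx":0.02,"dy":-0.029,"dz":0,"hand":1},{"wx":0,"wy":0,"wz":0.0525,"dx":0.02,"dy":-0.029,"dz":0,"hand":1},{"wx":0,"wy":0,"wz":0,"dx":0,"dy":0,"dz":0,"hand":1},{"wx":0,"wy":0,"wz":0,"dx":0,"dy":0,"dz":0,"hand":1}]'
python3 - <<'E'
from h import *
import pickle
st(); snap('wrist','w6.png'); c=r.camera_info('wrist'); pickle.dump(c,open('w6.pkl','wb'))
a=cv2.imread('pics/w6.png')
E
```

```text
clock: 9.97
tool_pos: [0.5516, 0.2315, 0.0671]
eef_rot: [0.981, -0.193, 0.0, -0.0]
contact_force: [0.7, 0.4, -1.1]
opening: 0.269
finger_force: 30.0
clock: 11.63
tool_pos: [0.6414, 0.1, 0.0657]
eef_rot: [0.733, 0.68, -0.0, 0.0]
contact_force: [-0.8, 0.4, -0.8]
opening: 0.265
finger_force: 30.0
t 11.63 tcp [0.6414 0.1    0.0657] yang -4.27 zax [ 0.    -0.001 -1.   ] F [-0.8  0.4 -0.8] open 0.265 ff 30.0 q [-0.01  0.97 -0.41  1.6   0.54  0.69 -0.76]
```

View pics/w6.png

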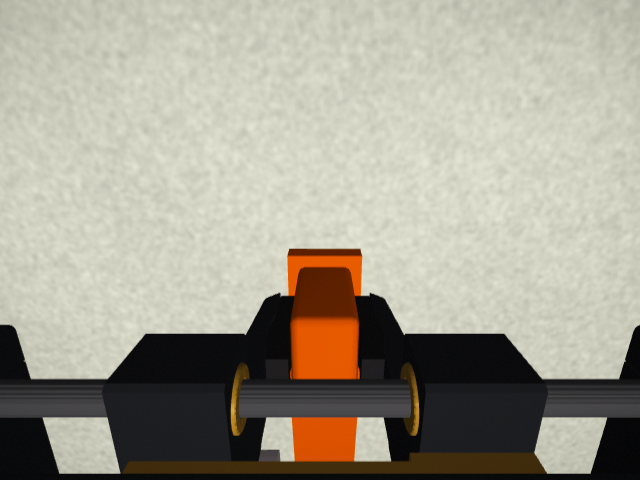

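```bash
python3 -m jog '[{"wx":0,"wy":0,"wz":0,"dx":0,"dy":0,"dz":-0.07,"hand":1},{"wx":0,"wy":0,"wz":0,"dx":0,"dy":0,"dz":-0.07,"hand":1},{"wx":0,"wy":0,"wz":0,"dx":0,"dy":0,"dz":-0.03,"hand":1},{"wx":0,"wy":0,"wz":0,"dx":0,"dy":0,"dz":-0.01,"hand":1},{"wx":0,"wy":0,"wz":0,"dx":0,"dy":0,"dz":0,"hand":1}]'
python3 - <<'E'
from h import *
import pickle
c=pickle.load(open('w6.pkl','rb')); p=np.array([.6414,.1])
yd=np.array([.0687,.9976])
for n,v,z in(('fin rear top',317,.1024),('fin rear base',268,.0544),('foot rear top',256,.0544),('foot rear bot',249,.0444)):
    q=ray('wrist',319.5,v+5.5,z,c); print(n,'offset from tcp along module y mm',1000*(q[:2]-p)@yd)
st()
snap('top','t2.png'); snap('scene','s2.png')
a=cv2.imread('pics/t2.png')[150:290,290:450];b=cv2.imread('pics/s2.png')[170:310,190:350]
cv2.imwrite('pics/c2.png',cv2.resize(np.hstack([a,b]),None,fx=2.5,fy=2.5,interpolation=cv2.INTER_CUBIC))
E
```

```text
clock: 12.1
tool_pos: [0.6406, 0.102, 0.021]
eef_rot: [0.731, 0.682, -0.0, -0.0]
contact_force: [-1.2, 0.3, -1.2]
opening: 0.269
finger_force: 30.0
fin rear top offset from tcp along module y mm 18.774676984796905
fin rear base offset from tcp along module y mm 15.993787664090107
foot rear top offset from tcp along module y mm 21.92885369133113
foot rear bot offset from tcp along module y mm 21.630453163610344
t 12.10 tcp [0.6406 0.102  0.021 ] yang -4.01 zax [-0.001 -0.    -1.   ] F [-1.2  0.3 -1.2] open 0.269 ff 30.0 q [-0.03  1.03 -0.37  1.6   0.57  0.62 -0.78]
```

View pics/c2.png

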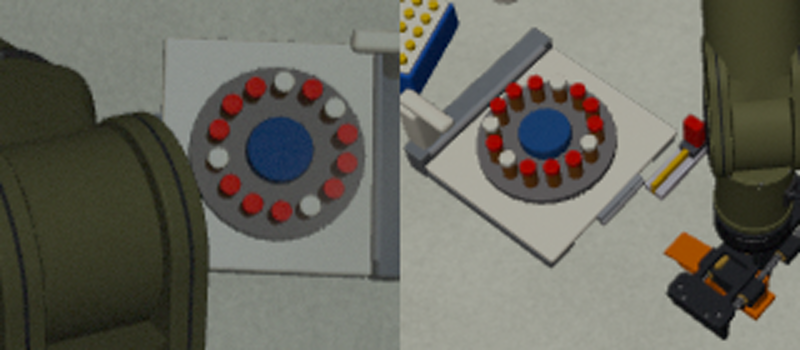

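The tip points into the bay in the scene picture (right half, about (685,250)), and the tongue at (668,172) is clear of the wedge's lane. I'll push straight in.

```bash
python3 -m jog '[{"wx":0,"wy":0,"wz":0,"dx":-0.0044,"dy":-0.064,"dz":0,"hand":1},{"wx":0,"wy":0,"wz":0,"dx":-0.0044,"dy":-0.064,"dz":0,"hand":1},{"wx":0,"wy":0,"wz":0,"dx":-0.0044,"dy":-0.064,"dz":0,"hand":1},{"wx":0,"wy":0,"wz":0,"dx":-0.0044,"dy":-0.064,"dz":0,"hand":1},{"wx":0,"wy":0,"wz":0,"dx":-0.0044,"dy":-0.064,"dz":0,"hand":1}]'
python3 -m jog '[{"wx":0,"wy":0,"wz":0,"dx":0,"dy":0,"dz":0,"hand":1},{"wx":0,"wy":0,"wz":0,"dx":0,"dy":0,"dz":0,"hand":1},{"wx":0,"wy":0,"wz":0,"dx":0,"dy":0,"dz":0,"hand":1}]'
cat >> h.py <<'E'
def mod():
    s=st(); d=np.array(s['tool_pos'])[:2]-[.6228,-.1792]; c,n=np.cos(.0688),np.sin(.0688)
    print('module x %.1f y %.1f mm'%(1e3*(c*d[0]-n*d[1]),1e3*(n*d[0]+c*d[1])),'moment',np.round(s['moment'],2))
E
python3 -c "from h import *;mod()"
```

```text
clock: 12.62
tool_pos: [0.636, 0.0192, 0.0209]
eef_rot: [0.732, 0.682, 0.0, 0.0]
contact_force: [-1.0, 0.8, 0.2]
opening: 0.271
finger_force: 30.0
clock: 12.87
tool_pos: [0.6361, 0.0207, 0.0209]
eef_rot: [0.732, 0.682, 0.0, 0.0]
contact_force: [0.0, -1.3, 3.0]
opening: 0.271
finger_force: 30.0
t 12.87 tcp [0.6361 0.0207 0.0209] yang -4.03 zax [ 0.001 -0.    -1.   ] F [ 0.  -1.3  3. ] open 0.271 ff 30.0 q [ 0.1   1.02 -0.38  1.65  0.6   0.59 -0.69]
module x -0.4 y 200.4 mm moment [-0.42 -0.08  0.03]
```

```bash
python3 -m jog '[{"wx":0,"wy":0,"wz":0,"dx":-0.001,"dy":-0.016,"dz":0,"hand":1},{"wx":0,"wy":0,"wz":0,"dx":-0.001,"dy":-0.016,"dz":0,"hand":1},{"wx":0,"wy":0,"wz":0,"dx":-0.001,"dy":-0.016,"dz":0,"hand":1}]' >/dev/null
for i in 1 2 3 4 5 6 7 8; do python3 -m jog '[{"wx":0,"wy":0,"wz":0,"dx":-0.0004,"dy":-0.006,"dz":0,"hand":1},{"wx":0,"wy":0,"wz":0,"dx":-0.0004,"dy":-0.006,"dz":0,"hand":1}]'>/dev/null;  python3 -c "from h import *;mod()" | sed 's/zax.*F/F/; s/open.*$//'; done
```

```text
t 13.28 tcp [0.6354 0.0069 0.0209] yang -3.98 F [0.5 2.6 5.4] 
module x -0.3 y 186.6 mm moment [ 0.46 -0.04 -0.05]
t 13.45 tcp [0.6351 0.0039 0.0208] yang -3.97 F [0.5 3.5 4.9] 
module x -0.3 y 183.5 mm moment [ 0.53 -0.02 -0.02]
t 13.62 tcp [0.6349 0.0009 0.0209] yang -3.98 F [-0.4  3.2  4.8] 
module x -0.3 y 180.5 mm moment [ 0.54 -0.02 -0.05]
t 13.78 tcp [ 0.6347 -0.0021  0.0208] yang -3.98 F [-0.4  3.2  5.5] 
module x -0.3 y 177.5 mm moment [ 0.53 -0.01 -0.08]
t 13.95 tcp [ 0.6346 -0.0037  0.0209] yang -3.95 F [-0.2  7.6  3.3] 
module x -0.3 y 175.9 mm moment [ 1.36 -0.07 -0.02]
t 14.12 tcp [ 0.6345 -0.0051  0.0209] yang -3.88 F [1.2 7.  3.9] 
module x -0.3 y 174.5 mm moment [ 1.37 -0.1  -0.02]
t 14.28 tcp [ 0.6344 -0.008   0.0209] yang -3.87 F [-0.1  7.7  4.3] 
module x -0.2 y 171.6 mm moment [ 1.33 -0.12 -0.02]
t 14.45 tcp [ 0.6342 -0.011   0.0209] yang -3.86 F [0.8 7.5 3.9] 
module x -0.2 y 168.6 mm moment [ 1.35 -0.08 -0.04]
```

```bash
for i in 1 2 3 4 5; do python3 -m jog '[{"wx":0,"wy":0,"wz":0,"dx":-0.0004,"dy":-0.006,"dz":0,"hand":1},{"wx":0,"wy":0,"wz":0,"dx":-0.0004,"dy":-0.006,"dz":0,"hand":1}]'>/dev/null;  python3 -c "from h import *;mod()" | sed 's/zax.*F/F/; s/open.*$//'; done
python3 -m jog '[{"wx":0,"wy":0,"wz":0,"dx":0,"dy":0,"dz":0,"hand":1},{"wx":0,"wy":0,"wz":0,"dx":0,"dy":0,"dz":0,"hand":1},{"wx":0,"wy":0,"wz":0,"dx":0,"dy":0,"dz":0,"hand":1},{"wx":0,"wy":0,"wz":0,"dx":0,"dy":0,"dz":0,"hand":1},{"wx":0,"wy":0,"wz":0,"dx":0,"dy":0,"dz":0,"hand":1}]'>/dev/null
python3 - <<'E'
from h import *
mod(); snap('scene','s3.png'); snap('wrist','w7.png')
from h import *
a=cv2.imread('pics/s3.png')[170:310,190:350]; a=cv2.resize(a,None,fx=4,fy=4,interpolation=cv2.INTER_CUBIC)
cv2.imwrite('pics/c3.png',a)
E
```

```text
t 14.62 tcp [ 0.634  -0.014   0.0209] yang -3.87 F [0.6 7.9 3.6] 
module x -0.1 y 165.6 mm moment [ 1.35 -0.13  0.01]
t 14.78 tcp [ 0.6339 -0.017   0.0209] yang -3.87 F [1.6 7.9 4.3] 
module x -0.1 y 162.5 mm moment [ 1.34 -0.09 -0.01]
t 14.95 tcp [ 0.6337 -0.0201  0.0209] yang -3.87 F [1.5 8.1 4.2] 
module x -0.1 y 159.5 mm moment [ 1.33 -0.08 -0.03]
t 15.12 tcp [ 0.6334 -0.0231  0.0209] yang -3.87 F [2.3 7.1 3.8] 
module x -0.1 y 156.5 mm moment [ 1.31 -0.08 -0.01]
t 15.28 tcp [ 0.6332 -0.0261  0.0209] yang -3.87 F [0.5 7.6 4.6] 
module x -0.1 y 153.5 mm moment [ 1.3  -0.12  0.05]
t 15.70 tcp [ 0.6332 -0.0266  0.0209] yang -3.89 zax [ 0.002  0.005 -1.   ] F [1.1 7.2 4.8] open 0.271 ff 30.0 q [ 0.18  1.02 -0.39  1.66  0.61  0.59 -0.63]
module x -0.1 y 153.0 mm moment [ 1.19 -0.14 -0.03]
```

View pics/c3.png

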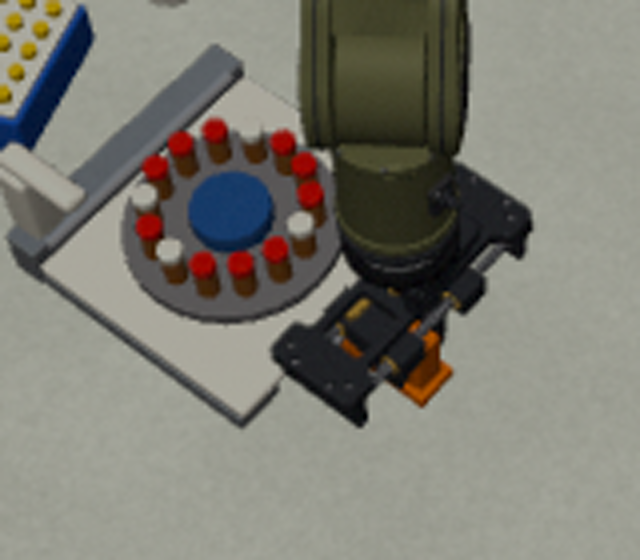

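The carousel is raised on the wedge, with the gripper clear of it. I'll measure the lift from the cap and plate motion between scene0 and s3.

Run:
```python
from h import *
c=r.camera_info('scene'); A=cv2.imread('pics/scene0.png'); B=cv2.imread('pics/s3.png')
c0,s0=np.cos(-.0688),np.sin(-.0688)
def P(X,L):
    th=np.arctan2(L,.196); X=np.array(X); d=X-[0,-.09,.023]
    y=d[1]*np.cos(th)-d[2]*np.sin(th); z=d[1]*np.sin(th)+d[2]*np.cos(th)
    X=np.array([X[0],-.09+y,.023+z]); return proj('scene',[.6228+c0*X[0]-s0*X[1],-.1792+s0*X[0]+c0*X[1],X[2]],c)
ga,gb=[cv2.GaussianBlur(cv2.cvtColor(i,cv2.COLOR_BGR2GRAY),(3,3),0) for i in(A,B)]
pts=[];X=[]
for k in range(15):
    a=2*np.pi*k/15
    for rr in(.062,):X.append([rr*np.cos(a),-.005+rr*np.sin(a),.074])
X+=[[.108,.1,.028],[.108,.05,.028],[0,-.005,.05]]+[[.03*np.cos(a),-.005+.03*np.sin(a),.05] for a in(0,1.57,3.14,4.7)]
p0=np.array([P(x,0) for x in X],np.float32).reshape(-1,1,2)
p1,ok,_=cv2.calcOpticalFlowPyrLK(ga,gb,p0,None,winSize=(13,13),maxLevel=1)
e=[]
for x,a,b,o in zip(X,p0[:,0],p1[:,0],ok[:,0]):
    g=P(x,.005)-P(x,0); d=b-a; e.append(1e3*.005*(d@g)/(g@g)) if o else 0
    print(np.round(x,3),np.round(a),'d',np.round(d,2),'5mm pred',np.round(g,2),'L %.1f'%e[-1])
print('median',np.median(e))
st()
```

```text
[ 0.062 -0.005  0.074] [233. 233.] d [-0.48 -0.67] 5mm pred [-0.47 -0.67] L 5.0
[0.057 0.02  0.074] [241. 237.] d [-0.28 -0.59] 5mm pred [-0.49 -0.8 ] L 3.5
[0.041 0.041 0.074] [250. 237.] d [-0.46 -0.85] 5mm pred [-0.5 -0.9] L 4.7
[0.019 0.054 0.074] [259. 234.] d [-0.41 -0.74] 5mm pred [-0.5  -0.97] L 3.9
[-0.006  0.057  0.074] [266. 229.] d [46.13 -5.88] 5mm pred [-0.48 -0.99] L -68.3
[-0.031  0.049  0.074] [270. 221.] d [48.22  8.87] 5mm pred [-0.46 -0.95] L -137.6
[-0.05   0.031  0.074] [270. 214.] d [49.59  9.6 ] 5mm pred [-0.45 -0.87] L -160.2
[-0.061  0.008  0.074] [266. 207.] d [  41.96 -131.57] 5mm pred [-0.43 -0.75] L 542.3
[-0.061 -0.018  0.074] [259. 202.] d [ 13.52 -50.16] 5mm pred [-0.41 -0.61] L 232.5
[-0.05  -0.041  0.074] [251. 200.] d [-0.42 -0.21] 5mm pred [-0.39 -0.49] L 3.4
[-0.031 -0.059  0.074] [242. 201.] d [-0.19 -0.16] 5mm pred [-0.37 -0.4 ] L 2.2
[-0.006 -0.067  0.074] [234. 206.] d [-0.1  0. ] 5mm pred [-0.36 -0.36] L 0.7
[ 0.019 -0.064  0.074] [228. 212.] d [-0.04 -0.28] 5mm pred [-0.37 -0.37] L 2.1
[ 0.041 -0.051  0.074] [226. 219.] d [-0.04 -0.36] 5mm pred [-0.39 -0.44] L 2.5
[ 0.057 -0.03   0.074] [227. 227.] d [-0.42 -0.58] 5mm pred [-0.43 -0.55] L 5.2
[0.108 0.1   0.028] [251. 274.] d [-0.11 -0.38] 5mm pred [-0.25 -0.86] L 2.2
[0.108 0.05  0.028] [238. 264.] d [5.02 3.52] 5mm pred [-0.22 -0.65] L -35.7
[ 0.    -0.005  0.05 ] [249. 223.] d [-0.88  0.12] 5mm pred [-0.27 -0.55] L 2.3
[ 0.03  -0.005  0.05 ] [242. 230.] d [-0.05 -0.49] 5mm pred [-0.29 -0.55] L 3.7
[0.    0.025 0.05 ] [257. 229.] d [-0.52 -0.59] 5mm pred [-0.3 -0.7] L 5.0
[-0.03  -0.005  0.05 ] [256. 216.] d [-0.4  -0.63] 5mm pred [-0.26 -0.55] L 6.1
[-0.    -0.035  0.05 ] [241. 218.] d [ 0.04 -0.46] 5mm pred [-0.24 -0.4 ] L 4.0
median 3.4389260370830916
t 15.80 tcp [ 0.6332 -0.0266  0.0209] yang -3.89 zax [ 0.002  0.004 -1.   ] F [0.9 7.  3.3] open 0.268 ff 30.0 q [ 0.18  1.02 -0.39  1.66  0.61  0.59 -0.63]
```

```bash
cat > lift.py <<'E'
from h import *
c=r.camera_info('scene'); c0,s0=np.cos(-.0688),np.sin(-.0688)
def P(X,L):
    th=np.arctan2(L,.196); d=np.array(X)-[0,-.09,.023]
    y=d[1]*np.cos(th)-d[2]*np.sin(th); z=d[1]*np.sin(th)+d[2]*np.cos(th)
    X=[X[0],-.09+y,.023+z]; return proj('scene',[.6228+c0*X[0]-s0*X[1],-.1792+s0*X[0]+c0*X[1],X[2]],c)
A=[cv2.imread(f'pics/{n}.png').astype(np.float32) for n in('scene0','s2')]
B=np.mean([cv2.imread('pics/s3.png')]+[r.snapshot('scene')[:,:,::-1] for _ in range(6)],0).astype(np.float32)
g=lambda i:cv2.GaussianBlur(cv2.cvtColor(i,cv2.COLOR_BGR2GRAY),(0,0),.8)
# visible half of rack, sheared by the mean rack model: per-pixel flow linear in L, using rack plane z
def flow(L,zp):
    W=[P([x,y,zp],0) for x,y in((-.1,-.08),(.1,-.08),(.1,.08),(-.1,.08))]
    V=[P([x,y,zp],L) for x,y in((-.1,-.08),(.1,-.08),(.1,.08),(-.1,.08))]
    return cv2.getPerspectiveTransform(np.float32(W),np.float32(V))
m=np.zeros(B.shape[:2],bool); m[196:252,222:262]=1
m&=~(np.add.outer(np.arange(480)*0,np.arange(640))>262)
def best(a,b,zp):
    Ls=np.arange(-3,10,.25)/1000; e=[]
    for L in Ls:
        w=cv2.warpPerspective(g(b),flow(L,zp),(640,480),flags=cv2.INTER_CUBIC|cv2.WARP_INVERSE_MAP)
        e.append(np.mean((w-g(a))[m]**2))
    k=int(np.argmin(e)); return Ls[k]*1e3,e[k],e[12]
for zp in(.05,.07): print(zp,'s0-now',best(A[0],B,zp),'s2-now',best(A[1],B,zp),'s0-s2',best(A[0],A[1],zp))
E
python3 lift.py
```

```text
0.05 s0-now (np.float64(5.25), np.float32(28.225906), np.float32(82.367714)) s2-now (np.float64(4.75), np.float32(13.328134), np.float32(63.171185)) s0-s2 (np.float64(0.25), np.float32(33.4174), np.float32(33.80773))
0.07 s0-now (np.float64(4.0), np.float32(30.372597), np.float32(82.367714)) s2-now (np.float64(3.5), np.float32(13.108485), np.float32(63.171185)) s0-s2 (np.float64(0.0), np.float32(33.80773), np.float32(33.80773))
```

```bash
python3 -c "from h import *;mod();print(r.finish_job())"
```

```text
t 16.10 tcp [ 0.6332 -0.0266  0.0209] yang -3.89 zax [ 0.002  0.005 -1.   ] F [1.  6.3 4.2] open 0.266 ff 30.0 q [ 0.18  1.02 -0.39  1.66  0.61  0.59 -0.63]
module x -0.1 y 153.0 mm moment [ 1.16 -0.12 -0.02]
the job is handed in; nothing more can be done
None
```

The job is handed in at 16.1 s: the lock is at its end stop and the wedge, still gripped, is under the lift bar, with the carousel lifted an estimated 5 mm (5.1 mm from the push distance past first touch, 3.5–5.25 mm from the pictures).

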